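# Dial the code into the larger lock box

## Task

Two grey lock boxes stand on the bench; work on the larger one. Dial in its code of two and five: first turn its left dial until the pointer stands at the mark with two dots, then turn its right dial until the pointer stands at the mark with five dots, and let go.

Things in the scene. Friction and masses are not known exactly. Their poses are not given: they have to be found in the camera images.
- lock_box: The larger lock box: grey steel, 170 deep x 235 wide x 75 mm tall, fixed to the bench. Origin: centre of its underside; x to its back (away from the robot, within 12 degrees), y to its left, z up. Two black dials stand on its flat top, 57.5 mm left and right of the middle. Things round it are lower than the dials, but for a 0.25 m tall chest that may stand close behind.
- dial_left (a joint): Angle of the larger box's left (+y) dial. 0: pointer to the box's back, at three dots; grows clockwise seen from above. Marks round it, 40 degrees apart: one dot -1.396, two -0.698, three 0, four 0.698, five 1.396. Range -1.75 to 1.75, no clicks, light friction of about 0.05 N m; it stays where left.
- dial_right (a joint): Angle of the larger box's right (-y) dial; same marks, signs, range and friction as the left dial.
- dial_left_grip (a point): Left dial's grip point, on its vertical axis, 107 mm above the bench: a good place for the TCP. The upright grip bar is 12 mm thick (along this frame's y), 42 mm long, and reaches 7 mm above and 22 mm below this point, down to a disc of 50 mm diameter. The frame turns with the dial: x along the bar to its pointed end, the pointer (white line on top), z up.
- dial_right_grip (a point): Right dial's grip point; made and measured as the left one.
- small_box: The smaller lock box, no part of the job: grey, 105 x 150 x 50 mm, 89 mm tall with its two smaller dials, fixed to the bench on the other side of the middle. Origin: centre of its underside.

How it is judged:
By the outcome, as a careful person would: the job done as asked, in the order asked, and still so for the second after the job is handed in, with the robot touching nothing.
It also fails if it takes over 48 s, if anything falls off the work surface, if the arm or the gripper's body presses on something with over 40 N, if the wrist force passes 120 N, or if a joint passes its speed limit or range.

## Robot

A 6-joint arm with a two-finger parallel gripper is mounted at the origin on a cart in front of the work surface, level with it; the furniture and walls round the work are solid. World frame = base frame: x ahead of the robot, y to its left, z up, the work surface at z = 0. Lengths are in mm, angles in rad, forces in N, time in s.
With the tool pointing down it reaches from about 300 to 825 mm from the base axis. Payload 5.4 kg.
Tool frame: the origin (TCP) lies between the finger pads, 19 mm behind the fingertips; this is the grasp point; z points along the fingers, y is the line along which they close (so a half turn about z gives the same grasp; the last joint's range is limited). The gripper opens to 92 mm and grips with 3 to 60 N. Pads are 20 mm wide; open, the fingers measure 128 mm over their backs; the gripper's body (75 mm by 189 mm) begins 69 mm behind the grasp point.
Start: joints at [0.945, 0.158, 1.597, -0, 1.386, -0.21], TCP at [232.263, 525.985, 233.301] pointing down, gripper open.
Joint ranges: [-2.91, 2.91], [-0.94, 2.29], [0.18, 2.7], [-1.29, 4.43], [0.17, 2.64], [-3, 3]. Speed limits (rad/s): [2.57, 2.57, 3.14, 3.14, 3.14, 3.14].

## Interface

Orientations are given as a unit quaternion [x, y, z, w].
In Python, from cell import bot gives the robot as it stands. The module is installed in compiled form; this text tells all that it offers.
- The arm moves only by the tool send_rows, never from a script. Its argument "rows" is a list of rows, each a list of 5 numbers: the opening in per cent of the stroke, from 0 (shut) to 100 (fully open), then the shift along the tool's x, y, z in m, then the turn about the tool's z in degrees. In form: [[grip, x, y, z, yaw], ...]. A call has 1 to 12 rows; each row is the pose to reach, as a shift and turn from the pose commanded when the call began, along the tool's axes at that moment; what a row does not reach only later rows make up. A row lasts 1/10 s, in which the tool goes at most 50 mm and 8.59 degrees, less where a joint would pass 70% of its speed; a pose out of reach is approached as far as the arm can. A call with a gripper value outside its range is refused whole. The fingers move at their own pace and stop on an object; "grip_force" is the grip in N (left out, the last holds). Time passes only in rows, so rows that repeat a pose let the fingers close. It gives the time, the measured TCP pose, the force, the opening and the grip force at its end, in the units of the state.
- bot.get_obs(): the state, without advancing time (a new reading comes with each control period).
- bot.snapshot(name): name is "side" or "top"; returns a dict with "image" (420x560x3 uint8, red, green, blue), "z_map" (420x560 float32, mm along the optical axis (not along the pixel's ray), 0 where there is no reading), "fx", "fy", "cx", "cy" (pixels), "origin" and "orientation" of the camera in the world. Camera axes: x right, y down, z forward; pixel columns grow to the right and rows downward; lengths in mm; the calibration is good to about 2 mm. A picture is of the moment at which its call begins.
- bot.job_done(): hands the job in; it is judged then, once.
The state is a dict: "t": time; "joint_pos": joint angles; "joint_velocities": joint speeds; "effort": joint torques, N m; "ee_pos": TCP position; "orientation": TCP orientation; "contact_force": force on the tool from outside, world axes, zero at the start; "wrist_torque": the same for the moment, N m; "width": opening from 0.0 (shut) to 1.0 (fully open); "finger_force": force on a finger pad.
Only numpy, scipy, OpenCV 4.12 (cv2) and the standard library are available. Lean on these libraries where they do the work, as an engineer would, in place of code of your own. Each camera call takes 0.05 s, during which the arm holds its last target. There are 200 camera calls.

## Working session

There is one attempt and no reset: what is moved stays moved. The work goes in short steps, Python scripts to look and compute and a tool call to move; the robot and the scene stay as the last step left them, time stands still between calls to the robot, and variables do not carry over. Pictures are saved under pics/ and viewed, at most 10 in all, crops included, and the job is handed in when it is done.

Besides the shell and the picture viewer there is one more tool, called after "Request:" by a JSON object that holds its "op" and its "data". send_rows: Moves the arm, as the interface text tells. Its arguments: {"type":"object","properties":{"rows":{"type":"array","items":{"type":"array","items":{"type":"number"}}},"grip_force":{"type":"number"}},"required":["rows"]}

```bash
mkdir -p pics; cat > h.py <<'E'
import numpy as np, cv2
from scipy.spatial.transform import Rotation as R
from cell import bot
def snap(n,f):
    s=bot.snapshot(n); cv2.imwrite(f'pics/{f}.png',s['image'][:,:,::-1]); np.savez(f'pics/{f}.npz',**s); return s
def cloud(s):
    z=s['z_map'].astype(float); v,u=np.indices(z.shape)
    p=np.stack([(u-s['cx'])/s['fx']*z,(v-s['cy'])/s['fy']*z,z],-1)
    o=np.array(s['orientation']); M=R.from_quat(o).as_matrix() if o.size==4 else o
    w=p@M.T+np.array(s['origin']); w[z<=0]=np.nan; return w
E
python3 - <<'E'
from h import *
o=bot.get_obs(); print(o)
for n in('top','side'):
    s=snap(n,n+'1'); print(n,s['origin'],s['orientation'],s['fx'])
a=cv2.imread('pics/top1.png');b=cv2.imread('pics/side1.png')
E
```

```text
{'t': 0.0, 'joint_pos': array([ 9.44944666e-01,  1.59040152e-01,  1.59821709e+00, -1.65922026e-05,
        1.38619614e+00, -2.10039634e-01]), 'joint_velocities': array([-0.00078526, -0.00206932, -0.00259285,  0.00202457,  0.00130325,
        0.00096487]), 'effort': array([-1.72082175e-03, -3.85577774e+01, -3.22112560e+01,  7.00779702e-02,
        3.80495971e-02, -1.14475556e-04]), 'ee_pos': array([231.90135209, 525.51949454, 232.33147469]), 'orientation': array([ 2.06409874e-01,  9.78465175e-01, -8.53588860e-04, -3.70166330e-04]), 'contact_force': array([ 0.60585593, -0.25602148, -0.03284738]), 'wrist_torque': array([-0.01175653, -0.04201389,  0.04451268]), 'finger_force': 0.0, 'width': 1.001610320006494}
top [ 424.20034336  -80.3780497  1060.7077414 ] [-0.69678269  0.71535191 -0.03902793  0.03524698] 383.3550696763321
side [  504.92198695 -1132.78162225   696.32406982] [ 0.86153861 -0.00177355  0.01325177 -0.50751597] 431.26442761546014
```

View pics/top1.png

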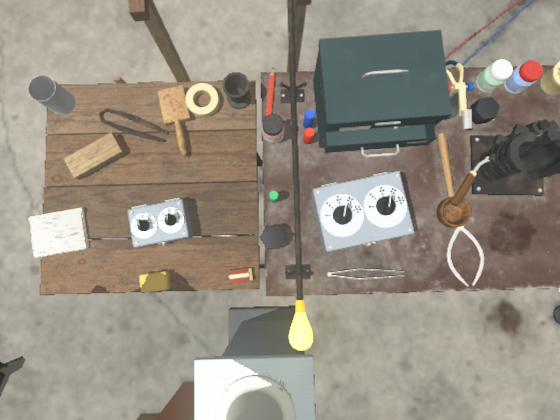

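View pics/side1.png

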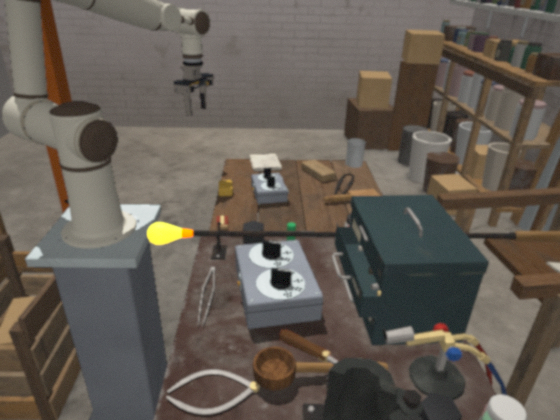

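The top view shows the larger box centred near (363,210), with its left dial near (341,215) and right dial near (386,206). The chest is behind it at (385,90). A rod with a yellow bulb hangs between the arm and the box, at column ~298. Next I measure both.

```bash
python3 - <<'E'
from h import *
s=dict(np.load('pics/top1.npz')); w=cloud(s)
a=s['image']
for v,u in((215,325),(195,360),(300,500),(250,290)): print(u,v,w[v,u].round())
# box top
c=w.reshape(-1,3); uv=np.indices(w.shape[:2]).reshape(2,-1)[::-1].T
roi=(uv[:,0]>308)&(uv[:,0]<420)&(uv[:,1]>165)&(uv[:,1]<255)
m=roi&(abs(c[:,2]-75)<8)
print('z med',np.median(c[m,2]))
r=cv2.minAreaRect(c[m][:,:2].astype(np.float32)); print(r)
m=roi&(c[:,2]>92)
print(m.sum()); P=c[m]
from scipy.cluster.vq import kmeans2
ce,l=kmeans2(P[:,:2],P[:2,:2]*0+np.array([[P[:,0].mean(),P[:,1].mean()+55],[P[:,0].mean(),P[:,1].mean()-55]]),minit='matrix')
for k in 0,1:
    Q=P[l==k]; print(ce[k],len(Q),Q[:,2].max(),cv2.minAreaRect(Q[:,:2].astype(np.float32)), uv[m][l==k].mean(0))
# rod
for v in range(5,330,40):
    row=w[v,280:310]; k=np.nanargmax(row[:,2]); print('rod',v,280+k,row[k].round())
for v,u in((330,301),(345,301),(50,290)): print('bulb',w[v,u].round())
m=(c[:,2]>60)&(uv[:,1]<290)
print('chest', np.nanpercentile(c[(uv[:,0]>315)&(uv[:,0]<450)&(uv[:,1]<160)&(c[:,2]>100)],[0,5,95,100],axis=0).round())
s2=dict(np.load('pics/side1.npz'));w2=cloud(s2)
for u,v in((165,233),(300,234),(345,235),(450,235),(540,236)):
    col=w2[v-5:v+6,u]; k=np.nanargmax(col[:,2]);print('side rod',col[k].round())
im=cv2.resize(a[160:260,300:425,::-1],None,fx=6,fy=6,interpolation=cv2.INTER_CUBIC); cv2.imwrite('pics/crop1.png',im)
E
```

```text
325 215 [ 519. -200.   75.]
360 195 [ 569. -293.   76.]
500 300 [  158. -1197.  -925.]
290 250 [ 432. -109.    2.]
z med 75.74248127607018
((528.9025268554688, -300.87158203125), (172.0043487548828, 235.86952209472656), 10.122306823730469)
231
[ 518.00907835 -242.41821808] 107 117.95706005029308 ((519.7200927734375, -243.7079315185547), (12.224650382995605, 46.45936965942383), 77.7991943359375) [343.64485981 213.70093458]
[ 538.76700365 -354.94115519] 124 117.83087046413164 ((539.8687744140625, -356.5208435058594), (12.8661470413208, 45.35313034057617), 80.07498931884766) [388.11290323 204.33064516]
rod 5 290 [1100. -127.   75.]
rod 45 292 [ 985. -129.   75.]
rod 85 282 [869. -98.  82.]
rod 125 280 [758. -90.  87.]
rod 165 294 [ 654. -124.   73.]
rod 205 297 [ 547. -129.   75.]
rod 245 299 [ 444. -131.   76.]
rod 285 301 [ 343. -133.   72.]
rod 325 301 [ 246. -129.   88.]
bulb [ 235. -128.   92.]
bulb [ 199. -127.   92.]
bulb [ 973. -123.   70.]
chest [[ 661. -537.  100.]
 [ 695. -462.  128.]
 [ 913. -197.  222.]
 [ 931. -185.  244.]]
side rod [ 236. -139.   84.]
side rod [ 601. -120.   70.]
side rod [ 707. -204.  127.]
side rod [ 897. -361.  220.]
side rod [1268. -128.   79.]
```

View pics/crop1.png

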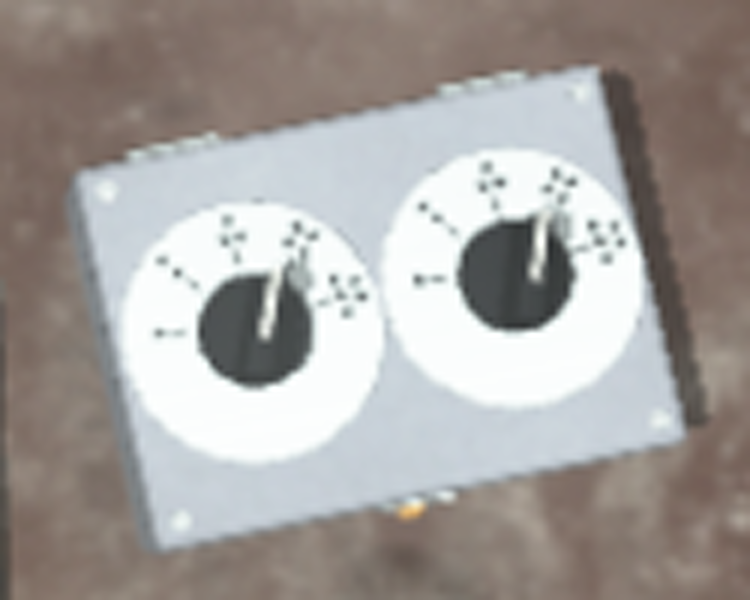

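The crop shows both pointers between the three and four dot marks. From the cloud, the box is at (529,-301) with yaw 10.1°, and its 172x236 size and 75.7 mm height match the given ones. The left dial is at (519,-244) and the right at (539,-357), both turned about +20°. The rod is only ~75 mm high. I'm setting out above the left dial.

Request:
{"op": "send_rows", "data": {"rows": [[55, -0.011, -0.012, 0, 5], [55, -0.034, -0.035, 0, 13], [55, -0.063, -0.065, 0, 21], [55, -0.095, -0.097, 0, 29], [55, -0.126, -0.13, 0, 37], [55, -0.158, -0.162, 0, 45], [55, -0.189, -0.194, 0, 53], [55, -0.221, -0.227, 0, 61], [55, -0.252, -0.259, 0, 69], [55, -0.284, -0.292, 0, 77], [55, -0.315, -0.324, 0, 84], [55, -0.34, -0.35, 0, 88]], "grip_force": 25}}

```text
t: 1.3
ee_pos: [402.1, 66.3, 233.1]
orientation: [0.83, 0.558, -0.0, 0.0]
contact_force: [0.2, -0.4, -0.1]
width: 0.548
finger_force: 0.0
```

```bash
cat >> h.py <<'E'
def to(x,y,z,bar):
    "shift in tool axes (mm) and yaw (deg) to reach world pose with tool x at angle bar"
    o=bot.get_obs(); M=R.from_quat(o['orientation']).as_matrix()
    a=np.degrees(np.arctan2(M[1,0],M[0,0]))
    print('t',round(o['t'],2),'tcp',o['ee_pos'].round(1),'xang',a.round(1),'zdir',M[:,2].round(3),'j',o['joint_pos'].round(2),'w',round(o['width'],3))
    print('shift',(M.T@(np.array([x,y,z])-o['ee_pos'])).round(1),'yaw',((a-bar+180)%360-180).round(1),'F',o['contact_force'].round(1),o['wrist_torque'].round(2),o['finger_force'])
E
python3 -c "
from h import *
to(519,-244,160,-12)"
```

```text
t 1.3 tcp [402.1  66.3 233.1] xang 67.9 zdir [ 0. -0. -1.] j [-0.14 -0.3   2.03 -0.    1.41  0.25] w 0.548
shift [-243.4  225.2   73.2] yaw 79.9 F [ 0.2 -0.4 -0.1] [-0.06  0.08  0.  ] 0.0
```

Request:
{"op": "send_rows", "data": {"rows": [[55, -0.015, 0.014, 0, 6], [55, -0.04, 0.037, 0.005, 14], [55, -0.07, 0.065, 0.012, 22], [55, -0.1, 0.093, 0.02, 30], [55, -0.13, 0.12, 0.028, 38], [55, -0.16, 0.148, 0.037, 46], [55, -0.19, 0.176, 0.046, 54], [55, -0.212, 0.196, 0.055, 62], [55, -0.23, 0.213, 0.063, 70], [55, -0.24, 0.222, 0.07, 77], [55, -0.243, 0.225, 0.073, 80], [55, -0.243, 0.225, 0.073, 80]]}}

```text
t: 2.5
ee_pos: [519.9, -241.0, 159.1]
orientation: [0.995, -0.103, -0.001, -0.001]
contact_force: [-0.0, 0.3, 0.5]
width: 0.548
finger_force: 0.0
```

```bash
python3 - <<'E'
from h import *
to(519,-244,109,-12)
s=snap('side','side2')
im=cv2.resize(s['image'][200:340,190:370,::-1],None,fx=4,fy=4,interpolation=cv2.INTER_CUBIC); cv2.imwrite('pics/crop2.png',im)
E
```

```text
t 2.5 tcp [ 519.9 -241.   159.1] xang -11.9 zdir [-0.002  0.001 -1.   ] j [-0.64  0.22  1.68 -0.    1.25  1.13] w 0.548
shift [-0.2  3.2 50.1] yaw 0.1 F [-0.   0.3  0.5] [-0.02  0.12 -0.03] 0.0
```

View pics/crop2.png

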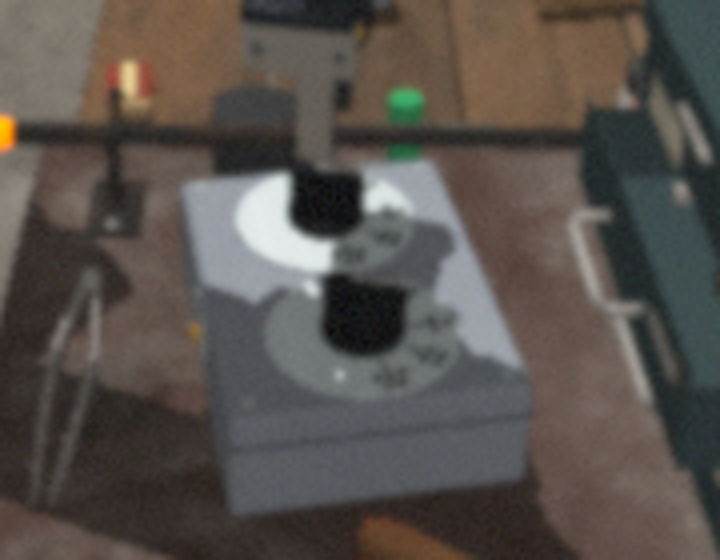

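The side view shows the fingers directly over the left dial, with the bar near crop (325,200) between them and nothing in the way. I descend and close.

Request:
{"op": "send_rows", "data": {"rows": [[55, 0, 0.003, 0.005, 0], [55, 0, 0.003, 0.017, 0], [55, 0, 0.003, 0.032, 0], [55, 0, 0.003, 0.044, 0], [55, 0, 0.003, 0.049, 0], [55, 0, 0.003, 0.049, 0], [0, 0, 0.003, 0.049, 0], [0, 0, 0.003, 0.049, 0], [0, 0, 0.003, 0.049, 0], [0, 0, 0.003, 0.049, 0], [0, 0, 0.003, 0.049, 0], [0, 0, 0.003, 0.049, 0]]}}

```text
t: 3.75
ee_pos: [520.7, -241.0, 111.7]
orientation: [0.995, -0.103, 0.0, -0.003]
contact_force: [1.8, 10.0, 3.7]
width: 0.128
finger_force: 25.0
```

```bash
python3 -c "
from h import *
to(519,-244,109,50)"
```

```text
t 3.75 tcp [ 520.7 -241.   111.7] xang -11.8 zdir [ 0.001  0.005 -1.   ] j [-0.65  0.28  1.71  0.01  1.16  1.13] w 0.128
shift [-1.   3.3  2.7] yaw -61.8 F [ 1.8 10.   3.7] [ 1.77 -0.25 -0.05] 25.000901520252228
```

Request:
{"op": "send_rows", "data": {"rows": [[0, 0, -0.0015, 0, 0], [0, 0, -0.003, 0, -2], [0, 0, -0.003, 0, -6], [0, 0, -0.003, 0, -11], [0, 0, -0.003, 0, -17], [0, 0, -0.003, 0, -23], [0, 0, -0.003, 0, -29], [0, 0, -0.003, 0, -35], [0, 0, -0.003, 0, -40], [0, 0, -0.003, 0, -44], [0, 0, -0.003, 0, -46], [0, 0, -0.003, 0, -46]]}}

```text
t: 4.95
ee_pos: [520.7, -240.3, 111.7]
orientation: [0.956, 0.294, 0.0, -0.0]
contact_force: [0.2, 2.9, 3.1]
width: 0.129
finger_force: 25.0
```

```bash
python3 - <<'E'
from h import *
to(519,-244,109,50.1)
# refine box yaw/center from edges of top face
s=dict(np.load('pics/top1.npz')); w=cloud(s); sub=w[160:262,300:425]
m=(abs(sub[:,:,2]-75)<4).astype(np.uint8); m=cv2.morphologyEx(m,cv2.MORPH_CLOSE,np.ones((9,9))); m=cv2.morphologyEx(m,cv2.MORPH_OPEN,np.ones((15,15)))
cs=max(cv2.findContours(m,cv2.RETR_EXTERNAL,cv2.CHAIN_APPROX_NONE)[0],key=cv2.contourArea)[:,0]
P=np.array([sub[v,u,:2] for u,v in cs]); 
a=np.radians(10.1); B=np.array([[np.cos(a),np.sin(a)],[-np.sin(a),np.cos(a)]]); q=(P-[529,-301])@B.T
for i,h,o in((0,86,117),(0,-86,117),(1,118,86),(1,-118,86)):
    k=(abs(q[:,i]-h)<8)&(abs(q[:,1-i])<o-15); f=np.polyfit(q[k,1-i],q[k,i],1); print(i,h,k.sum(),f, 'deg',np.degrees(np.arctan(f[0]))*(-1 if i==0 else 1)*1.0)
E
```

```text
t 4.95 tcp [ 520.7 -240.3  111.7] xang 34.2 zdir [ 0.     0.001 -1.   ] j [-0.64  0.28  1.71  0.    1.15  0.33] w 0.129
shift [-3.4  2.1  2.7] yaw -15.9 F [0.2 2.9 3.1] [0.52 0.18 0.12] 25.001902878284454
0 86 75 [3.64941151e-04 8.34256134e+01] deg -0.020909586770472846
0 -86 78 [ 1.02018120e-03 -8.21860265e+01] deg -0.058452056593937776
1 118 46 [-4.80851031e-03  1.14742923e+02] deg -0.27550522316713427
1 -118 29 [ 6.78850675e-03 -1.13344175e+02] deg 0.3889468116075903
```

Request:
{"op": "send_rows", "data": {"rows": [[0, 0, 0, 0, -2], [0, 0, 0, 0, -6], [0, 0, 0, 0, -10], [0, 0, 0, 0, -14], [0, 0, 0, 0, -16], [0, 0, 0, 0, -16], [0, 0, 0, 0, -16]]}}

```text
t: 5.65
ee_pos: [520.6, -240.3, 111.7]
orientation: [0.906, 0.423, 0.0, -0.0]
contact_force: [-0.1, 5.2, 5.1]
width: 0.125
finger_force: 25.0
```

```bash
python3 -c "
from h import *
to(520.7,-240.3,109,50.1)"
```

```text
t 5.65 tcp [ 520.6 -240.3  111.7] xang 50.1 zdir [ 0.     0.001 -1.   ] j [-0.64  0.28  1.71  0.    1.15  0.05] w 0.125
shift [0.1 0.1 2.7] yaw 0.0 F [-0.1  5.2  5.1] [0.86 0.29 0.05] 25.002451837062836
```

Request:
{"op": "send_rows", "data": {"rows": [[0, 0.001, -0.0007, 0, 0], [0, 0.001, -0.0007, 0, 0], [55, 0.001, -0.0007, 0, 0], [55, 0.001, -0.0007, 0, 0], [55, 0.001, -0.0007, 0, 0], [55, 0.001, -0.0007, 0, 0], [55, 0.001, -0.0007, -0.006, 0], [55, 0.001, -0.0007, -0.022, 0], [55, 0.001, -0.0007, -0.042, 0], [55, 0.001, -0.0007, -0.056, 0], [55, 0.001, -0.0007, -0.06, 0], [55, 0.001, -0.0007, -0.06, 0]]}}

```text
t: 6.85
ee_pos: [520.9, -239.8, 172.0]
orientation: [0.906, 0.424, 0.0, 0.001]
contact_force: [-0.2, 0.6, 0.5]
width: 0.549
finger_force: 0.0
```

```bash
python3 - <<'E'
from h import *
to(541,-354,160,-10)
E
```

```text
t 6.85 tcp [ 520.9 -239.8  172. ] xang 50.2 zdir [ 0.001 -0.001 -1.   ] j [-0.64  0.21  1.67 -0.    1.27  0.05] w 0.549
shift [-74.8  88.6  12.1] yaw 60.2 F [-0.2  0.6  0.5] [-0.08  0.09 -0.01] 0.0
```

Request:
{"op": "send_rows", "data": {"rows": [[55, -0.005, 0.006, 0, 4], [55, -0.014, 0.016, 0, 11], [55, -0.025, 0.03, 0, 19], [55, -0.037, 0.044, 0, 27], [55, -0.048, 0.057, 0.002, 35], [55, -0.058, 0.069, 0.004, 43], [55, -0.066, 0.078, 0.006, 50], [55, -0.072, 0.085, 0.009, 56], [55, -0.075, 0.089, 0.012, 60], [55, -0.075, 0.089, 0.012, 60]]}}

```text
t: 7.85
ee_pos: [540.1, -354.1, 157.3]
orientation: [0.996, -0.086, -0.001, -0.001]
contact_force: [-0.6, -0.6, -0.7]
width: 0.549
finger_force: 0.0
```

```bash
python3 - <<'E'
from h import *
to(541,-354,109,-10)
a=snap('top','top3')['image'][160:260,300:425,::-1]; b=snap('side','side3')['image'][220:320,215:340,::-1]
cv2.imwrite('pics/pair3.png',cv2.resize(np.vstack([a,b]),None,fx=3,fy=3,interpolation=cv2.INTER_CUBIC))
E
```

```text
t 7.85 tcp [ 540.1 -354.1  157.3] xang -9.9 zdir [-0.002  0.002 -1.   ] j [-0.77  0.4   1.45 -0.    1.29  0.98] w 0.549
shift [ 1.  -0.1 48.3] yaw 0.1 F [-0.6 -0.6 -0.7] [-0.01  0.09  0.02] 0.0
```

View pics/pair3.png

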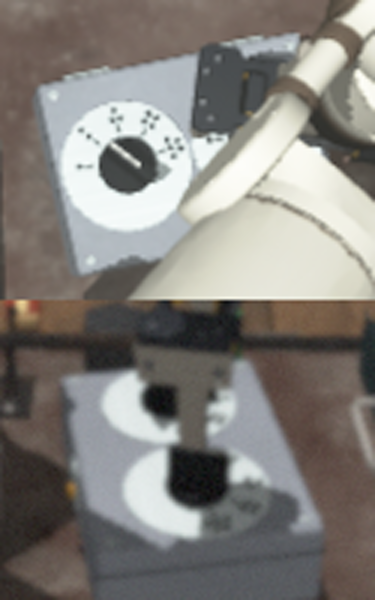

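The picture shows the left pointer on the two-dot mark (line from (140,163) to (112,145)) and the gripper over the right dial. I check the left angle numerically before starting on the right.

```bash
python3 - <<'E'
from h import *
def line(f,cx,cy):
    s=dict(np.load(f'pics/{f}.npz')); M=R.from_quat(s['orientation']).as_matrix()
    v,u=np.indices(s['z_map'].shape); d=np.stack([(u-s['cx'])/s['fx'],(v-s['cy'])/s['fy'],np.ones(u.shape)],-1)@M.T
    p=s['origin']+d*((114-s['origin'][2])/d[:,:,2])[:,:,None]   # all on plane z=114
    g=s['image'].mean(2); r=np.hypot(p[:,:,0]-cx,p[:,:,1]-cy)
    w=np.where(r<17,np.clip(g-90,0,None),0); P=p[w>0][:,:2]; W=w[w>0]
    c=np.average(P,axis=0,weights=W); e,V=np.linalg.eigh(np.cov(P.T,aweights=W)); a=np.degrees(np.arctan2(V[1,1],V[0,1]))
    print(f,len(P),c.round(1),e.round(1),'ang',a.round(1),'dial',((10.1-a+90)%180-90).round(1))
line('top1',520,-241);line('top1',541,-354);line('top3',520,-241)
E
```

```text
top1 30 [ 524.  -244.1] [ 2.6 48.6] ang 167.5 dial 22.6
top1 33 [ 546.2 -357.9] [ 7.1 49.3] ang 166.6 dial 23.5
top3 31 [ 522.8 -238.4] [ 2.1 58.2] ang 50.3 dial -40.2
```

Request:
{"op": "send_rows", "data": {"rows": [[55, 0.001, 0, 0.005, 1], [55, 0.001, 0, 0.017, 2], [55, 0.001, 0, 0.032, 2], [55, 0.001, 0, 0.042, 2], [55, 0.001, 0, 0.047, 2], [55, 0.001, 0, 0.047, 2], [0, 0.001, 0, 0.047, 2], [0, 0.001, 0, 0.047, 2], [0, 0.001, 0, 0.047, 2], [0, 0.001, 0, 0.047, 2], [0, 0.001, 0, 0.047, 2], [0, 0.001, 0, 0.047, 2]]}}

```text
t: 9.15
ee_pos: [542.1, -354.0, 112.6]
orientation: [0.995, -0.103, 0.0, -0.0]
contact_force: [0.4, 2.2, 1.4]
width: 0.127
finger_force: 25.0
```

```bash
python3 -c "
from h import *
to(541.5,-354.3,110,-69.9)"
```

```text
t 9.15 tcp [ 542.1 -354.   112.6] xang -11.8 zdir [ 0.  0. -1.] j [-0.77  0.45  1.48  0.    1.21  1.01] w 0.127
shift [-0.5  0.4  2.6] yaw 58.1 F [0.4 2.2 1.4] [0.29 0.09 0.05] 24.987662136554718
```

Request:
{"op": "send_rows", "data": {"rows": [[0, 0, 0, 0, 2], [0, 0, 0, 0, 6], [0, 0, 0, 0, 11], [0, 0, 0, 0, 17], [0, 0, 0, 0, 23], [0, 0, 0, 0, 29], [0, 0, 0, 0, 35], [0, 0, 0, 0, 41], [0, 0, 0, 0, 46], [0, 0, 0, 0, 50], [0, 0, 0, 0, 52], [0, 0, 0, 0, 52]]}}

```text
t: 10.35
ee_pos: [541.4, -354.9, 112.6]
orientation: [0.849, -0.529, -0.0, 0.001]
contact_force: [-3.1, -1.7, 2.6]
width: 0.129
finger_force: 25.0
```

```bash
python3 -c "
from h import *
to(541.5,-354.3,110,-69.9)"
```

```text
t 10.35 tcp [ 541.4 -354.9  112.6] xang -63.8 zdir [-0.001 -0.001 -1.   ] j [-0.77  0.45  1.48 -0.    1.21  1.92] w 0.129
shift [-0.5 -0.4  2.6] yaw 6.1 F [-3.1 -1.7  2.6] [-0.12  0.61 -0.06] 24.99780625104904
```

Request:
{"op": "send_rows", "data": {"rows": [[0, 0, 0, 0, 2], [0, 0, 0, 0, 5], [0, 0, 0, 0, 6], [0, 0, 0, 0, 6], [0, 0, 0, 0, 6]]}}

```text
t: 10.85
ee_pos: [541.3, -355.0, 112.6]
orientation: [0.82, -0.572, -0.0, 0.001]
contact_force: [-6.0, -2.1, 4.0]
width: 0.131
finger_force: 25.0
```

```bash
python3 -c "
from h import *
to(541.5,-354.3,110,-69.9)"
```

```text
t 10.85 tcp [ 541.3 -355.   112.6] xang -69.8 zdir [-0.001 -0.001 -1.   ] j [-0.77  0.45  1.48 -0.    1.21  2.02] w 0.131
shift [-0.6 -0.4  2.6] yaw 0.1 F [-6.  -2.1  4. ] [-0.37  1.06  0.03] 24.99448388814926
```

Request:
{"op": "send_rows", "data": {"rows": [[0, 0, 0.001, 0, 0], [0, 0, 0.001, 0, 0], [55, 0, 0.001, 0, 0], [55, 0, 0.001, 0, 0], [55, 0, 0.001, 0, 0], [55, 0, 0.001, 0, 0], [55, 0, 0.001, -0.006, 0], [55, 0, 0.001, -0.022, 0], [55, 0, 0.001, -0.045, 0], [55, 0, 0.001, -0.07, 0], [55, 0, 0.001, -0.085, 0], [55, 0, 0.001, -0.09, 0]]}}

```text
t: 12.05
ee_pos: [542.0, -355.6, 205.8]
orientation: [0.82, -0.572, 0.003, 0.0]
contact_force: [0.0, -0.1, -0.8]
width: 0.549
finger_force: 0.0
```

```bash
python3 -c "
from h import *
to(440,-30,210,-69.9)"
```

```text
t 12.05 tcp [ 542.  -355.6  205.8] xang -69.8 zdir [ 0.004 -0.004 -1.   ] j [-0.77  0.36  1.41  0.    1.37  2.02] w 0.549
shift [-340.8  -16.6   -5.8] yaw 0.1 F [ 0.  -0.1 -0.8] [ 0.06  0.1  -0.04] 0.0
```

Request:
{"op": "send_rows", "data": {"rows": [[55, -0.012, -0.001, -0.002, -2], [55, -0.038, -0.002, -0.005, -6], [55, -0.075, -0.004, -0.005, -10], [55, -0.115, -0.006, -0.005, -15], [55, -0.155, -0.008, -0.005, -20], [55, -0.195, -0.01, -0.005, -25], [55, -0.235, -0.012, -0.005, -30], [55, -0.275, -0.014, -0.005, -35], [55, -0.31, -0.016, -0.005, -38], [55, -0.332, -0.017, -0.005, -40], [55, -0.34, -0.017, -0.005, -40], [55, -0.34, -0.017, -0.005, -40]]}}

```text
t: 13.25
ee_pos: [438.7, -28.7, 206.4]
orientation: [0.967, -0.257, -0.001, -0.0]
contact_force: [0.2, -0.3, 0.1]
width: 0.548
finger_force: 0.0
```

```bash
python3 - <<'E'
from h import *
def line(f,cx,cy):
    s=dict(np.load(f'pics/{f}.npz')); M=R.from_quat(s['orientation']).as_matrix()
    v,u=np.indices(s['z_map'].shape); d=np.stack([(u-s['cx'])/s['fx'],(v-s['cy'])/s['fy'],np.ones(u.shape)],-1)@M.T
    p=s['origin']+d*((114-s['origin'][2])/d[:,:,2])[:,:,None]
    g=s['image'].mean(2); r=np.hypot(p[:,:,0]-cx,p[:,:,1]-cy)
    w=np.where(r<17,np.clip(g-90,0,None),0); P=p[w>0][:,:2]; W=w[w>0]
    e,V=np.linalg.eigh(np.cov(P.T,aweights=W)); a=np.degrees(np.arctan2(V[1,1],V[0,1]))
    print(f,len(P),e.round(1),'dial',((10.1-a)%180).round(1))
a=snap('top','top4')['image'][160:260,300:425,::-1]
line('top4',520,-241);line('top4',541,-355)
cv2.imwrite('pics/crop4.png',cv2.resize(a,None,fx=6,fy=6,interpolation=cv2.INTER_CUBIC))
E
```

```text
top4 20 [ 1.  58.6] dial 138.6
top4 34 [19. 45.] dial 63.1
```

View pics/crop4.png

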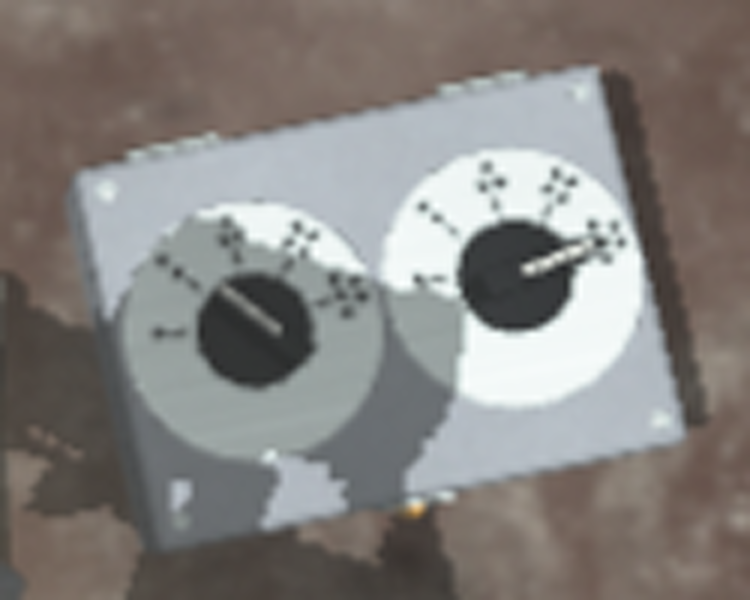

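The left pointer lies along the two-dot mark (line (280,330) to (222,288), about -40°). The right pointer lies along the five-dot mark (line (525,270) to (605,240), about +80°); its 63° fit was spoilt by the white plate inside the mask. The arm is clear of the box.

```bash
python3 -c "
from cell import bot
print(bot.job_done())"
```

```text
the job is handed in; nothing more can be done
None
```

I turned the larger box's left dial to two dots and then its right dial to five (about -40° and +80° in the last picture), let go, moved the arm clear and handed the job in at about 13 s; no verdict was returned.

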